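Line up steel height gauges on the staging rail

ROBOT

A 6-joint arm with a two-finger parallel gripper is mounted at the origin on the work surface. World frame = base frame: x ahead of the robot, y to its left, z up, the work surface at z = 0. Lengths are in m, angles in rad, forces in N, time in s.
With the tool pointing down it reaches from about 0.225 to 0.875 m from the base axis. Payload 3.4 kg.
Tool frame: the origin (TCP) lies on the centre line of the jaws, within the pads' length; the fingertips stand 22 mm ahead of it and the grasp point (between the pads) lies 3 mm ahead of it; z points along the fingers, y is the line along which they close (so a half turn about z gives the same grasp; the last joint's range is limited). The gripper opens to 85 mm and grips with 20 to 120 N. Pads are 22 mm wide; open, the fingers measure 114 mm over their backs; the gripper's body (76 mm by 85 mm) begins 54 mm behind the grasp point. The pads swing forward as they close: fully open they stand 13 mm farther back than shut.
Start: joints at [-1.455, 0.276, 1.505, -0, 1.361, -0.121], TCP at [0.135, -0.559, 0.253] pointing down, gripper open.
Joint ranges: [-2.89, 2.89], [-0.75, 2.08], [0.22, 2.7], [-1.18, 4.32], [0.11, 2.71], [-2.7, 2.7]. Speed limits (rad/s): [2.57, 2.57, 3.14, 3.14, 3.14, 3.14].

INTERFACE

Orientations are given as a unit quaternion [w, x, y, z].
In Python, from rig import manip, get_image gives the robot as it stands (manip), with the cameras as plain functions.
- The arm moves only by the shell command python3 steer.py 'ROWS' [OPENING] [FORCE]. ROWS is one flat JSON list of numbers that holds 1 to 5 rows one after another, with no inner brackets; each row has 4 numbers: dx, dy, dz in m, then a turn about the tool's z in rad; each row shifts and turns the commanded pose from where the row before left it, along the tool's axes as they then stand; what a row does not reach is not made up. A row lasts 1/12 s, in which the tool goes at most 0.0417 m and 0.125 rad, less where a joint would pass 70% of its speed; a pose out of reach is approached as far as the arm can. OPENING is the finger opening in m, set as the command begins (- or left out keeps the last). The fingers move at their own pace and stop on an object; FORCE is the grip in N (left out, the last holds). Time passes only in rows, so rows that do not move let the fingers close. It prints the time, the measured TCP pose, the force, the opening and the grip force at its end. Input that does not fit is refused with a message, and nothing moves.
- manip.get_state(): the state, without advancing time (a new reading comes with each control period).
- get_image(name): name is "scene" or "top" or "wrist"; returns a dict with "img" (400x640x3 uint8, red, green, blue), "camera_matrix" (3x3 intrinsics, pixels), "T" (4x4, takes a point from camera to world coordinates); the wrist camera has in their place "hand_eye" (4x4, takes a point from camera to tool coordinates, whose origin is the TCP and whose axes are the flange's). Camera axes: x right, y down, z forward; pixel columns grow to the right and rows downward; lengths in m; the calibration is good to about 2 mm. A picture is of the moment at which its call begins: read the wrist's pose just before it. There is no depth.
- manip.sign_off(): hands the job in; it is judged then, once.
The state is a dict: "clock": time; "qpos": joint angles; "qd": joint speeds; "effort": joint torques, N m; "position": TCP position; "ee_rot": TCP orientation; "contact_force": force on the tool from outside, world axes, zero at the start; "moment": the same for the moment, N m; "width": finger opening in m; "gripper_force": force on a finger pad.
Only numpy, scipy, OpenCV 4.12 (cv2) and the standard library are available. Lean on these libraries where they do the work, as an engineer would, in place of code of your own. Each camera call takes 0.05 s, during which the arm holds its last target. There are 200 camera calls.

TASK

Before the next round of comparator checks, line up the four steel gauge cylinders on the four round cork pads of the black rail in order of height: the shortest on the pad next to the brass stop post, each following one taller, the tallest on the pad farthest from the post. Stand each one upright and centred on its pad, setting it down rather than dropping it and knocking none over, then let go of them all. Leave the black loupe where it is.

Things in the scene. Friction and masses are not known exactly. Their poses are not given: they have to be found in the camera images.
- gauge_30: Loose solid steel cylinder with flat ends, the shortest and thinnest of the four: 26 mm in diameter, 30 mm tall, with one dark ring round its middle; stands upright on the bench at the start, mass about 120 g (may be a quarter more or less). Origin: centre of its underside; z points up its axis.
- gauge_45: Loose solid steel cylinder with flat ends, the second shortest of the four: 30 mm in diameter, 45 mm tall, with one dark ring round its middle; stands upright on the bench at the start, mass about 240 g (may be a quarter more or less). Origin: centre of its underside; z points up its axis.
- gauge_60: Loose solid steel cylinder with flat ends, the second tallest of the four: 34 mm in diameter, 60 mm tall, with one dark ring round its middle; stands upright on the bench at the start, mass about 400 g (may be a quarter more or less). Origin: centre of its underside; z points up its axis.
- gauge_75: Loose solid steel cylinder with flat ends, the tallest and thickest of the four: 38 mm in diameter, 75 mm tall, with one dark ring round its middle; stands upright on the bench at the start, mass about 620 g (may be a quarter more or less). Origin: centre of its underside; z points up its axis.
- pad_a: Fixed round cork pad, 50 mm across, 2 mm thick, on the fixed black rail (64 x 460 mm, 10 mm high); its top is 12 mm above the bench. First of four identical pads counted from the rail's right end as the robot sees it (-y) to its left (+y); neighbours are 72 to 88 mm apart. Origin: centre of its underside, 10 mm above the bench, z up.
- pad_b: Fixed round cork pad, 50 mm across, 2 mm thick, on the fixed black rail (64 x 460 mm, 10 mm high); its top is 12 mm above the bench. Second of four identical pads counted from the rail's right end as the robot sees it (-y) to its left (+y); neighbours are 72 to 88 mm apart. Origin: centre of its underside, 10 mm above the bench, z up.
- pad_c: Fixed round cork pad, 50 mm across, 2 mm thick, on the fixed black rail (64 x 460 mm, 10 mm high); its top is 12 mm above the bench. Third of four identical pads counted from the rail's right end as the robot sees it (-y) to its left (+y); neighbours are 72 to 88 mm apart. Origin: centre of its underside, 10 mm above the bench, z up.
- pad_d: Fixed round cork pad, 50 mm across, 2 mm thick, on the fixed black rail (64 x 460 mm, 10 mm high); its top is 12 mm above the bench. Last of four identical pads counted from the rail's right end as the robot sees it (-y) to its left (+y); neighbours are 72 to 88 mm apart. Origin: centre of its underside, 10 mm above the bench, z up.
- stop_post: Fixed brass post, 20 mm in diameter, 30 mm high, on a bright 28 mm washer, standing on the black rail at one end of the row, either the left or the right, about 80 mm from the nearest pad (the other end of the rail has only a flat steel screw head, 3 mm high). Origin: centre of its underside, 10 mm above the bench.
- loupe: Loose black eyepiece loupe, 44 mm in diameter, 36 mm tall, on the bench to the left of the work; not part of the job, must stay put. Origin: centre of its underside. (Unlisted and fixed: a dark wooden case 45 mm high at the far right and a carton 70 mm high at the far left, both clear of the gauges and the rail.)

How it is judged:
By the outcome, as a careful person would: the job done as asked, in the order asked, and still so for the second after the job is handed in, with the robot touching nothing.
It also fails if it takes over 102 s, if anything falls off the work surface, if the arm or the gripper's body presses on something with over 40 N, if the wrist force passes 120 N, or if a joint passes its speed limit or range.

## Working session

There is one attempt and no reset: what is moved stays moved. The work goes in short steps, Python scripts to look and compute and a shell command to move; the robot and the scene stay as the last step left them, time stands still between calls to the robot, and variables do not carry over. Pictures are saved under pics/ and viewed, at most 14 in all, crops included, and the job is handed in when it is done.

```bash
ls; mkdir -p pics; python3 - <<'E'
from rig import manip, get_image
import cv2,numpy as np
s=manip.get_state();print(s)
for n in("top","scene"):
    d=get_image(n);cv2.imwrite(f"pics/{n}0.png",d["img"][:,:,::-1]);print(n,d["camera_matrix"],d["T"])
E
```

```text
pics
rig.py
steer.py
{'clock': 0.0, 'qpos': array([-1.45502656e+00,  2.76564938e-01,  1.50616814e+00,  1.06027357e-05,
        1.36069371e+00, -1.21019590e-01]), 'qd': array([ 0.00053023, -0.00052586, -0.00174303,  0.00101694, -0.00015224,
        0.00066879]), 'effort': array([-2.44278956e-03, -4.16786885e+01, -2.45806915e+01, -3.09548432e-04,
        1.11504659e-02, -3.11996700e-05]), 'position': array([ 0.13481345, -0.55845149,  0.25244287]), 'ee_rot': array([-9.17048743e-04,  9.92999247e-01,  1.18117124e-01,  7.59096789e-06]), 'contact_force': array([ 0.67984927, -0.0397507 , -0.11999849]), 'moment': array([-0.02515915, -0.03557912,  0.02048266]), 'gripper_force': 0.0, 'width': 0.08566477947558872}
top [[497.27124856   0.         313.56789581]
 [  0.         497.27124856 202.79772813]
 [  0.           0.           1.        ]] [[ 0.05804604 -0.97656677  0.20723898  0.29052233]
 [-0.99829879 -0.05792302  0.00666664  0.07185683]
 [ 0.00549349 -0.2072734  -0.97826763  1.22509783]
 [ 0.          0.          0.          1.        ]]
scene [[384.49147408   0.         316.68035416]
 [  0.         384.49147408 196.68152732]
 [  0.           0.           1.        ]] [[ 0.65303625  0.56672865 -0.50235674  0.94126523]
 [ 0.75711906 -0.47302089  0.4505796  -0.26894266]
 [ 0.01773114 -0.67458867 -0.73798085  0.62660032]
 [ 0.          0.          0.          1.        ]]
```

View pics/top0.png

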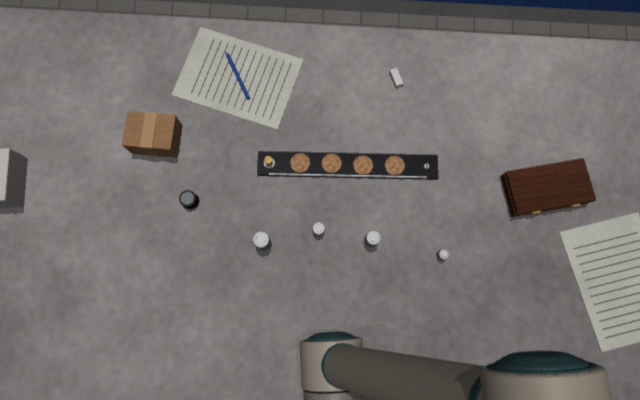

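View pics/scene0.png

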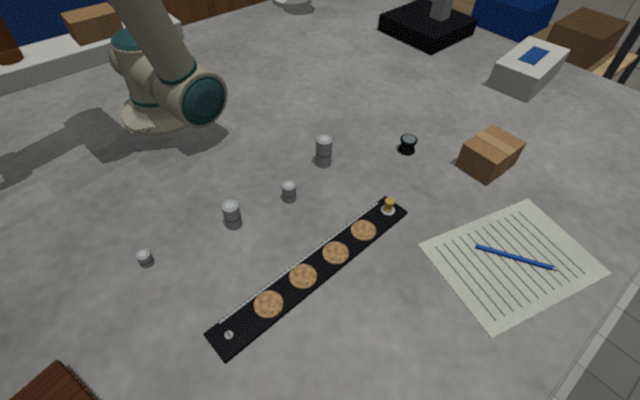

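The top view shows the brass post at (268,160), so it's on the left. The pads are at about (300,163), (331,163), (363,165) and (395,165). The gauges are at (261,240) = 75, (318,229) = 45, (373,239) = 60 and (444,255) = 30, and the loupe is at (189,200). The scene view agrees on sizes and order.

```bash
cat > h.py <<'E'
from rig import manip, get_image
import cv2,numpy as np
from scipy.spatial.transform import Rotation as R
def Rq(q): return R.from_quat([q[1],q[2],q[3],q[0]]).as_matrix()
def ray(K,T,uv,z):
    d=T[:3,:3]@np.linalg.solve(K,[uv[0],uv[1],1.]);o=T[:3,3]
    return o+d*(z-o[2])/d[2]
def blob(mask,seed,r=12):
    n,l,st,c=cv2.connectedComponentsWithStats(mask.astype(np.uint8))
    k=[i for i in range(1,n) if st[i,4]>=8]
    i=min(k,key=lambda i:np.hypot(*(c[i]-seed)))
    return c[i],st[i]
def wrist(fn=None):
    s=manip.get_state();d=get_image("wrist")
    T=np.eye(4);T[:3,:3]=Rq(s["ee_rot"]);T[:3,3]=s["position"]
    if fn: cv2.imwrite(fn,d["img"][:,:,::-1])
    return d["img"],d["camera_matrix"],T@d["hand_eye"],s
def to_tool(p,s): return Rq(s["ee_rot"]).T@(np.asarray(p)-s["position"])
E
python3 - <<'E'
from h import *
seeds={"top":{"75":(261,238),"45":(318,228),"60":(373,237),"30":(444,254)},"scene":{"75":(324,139),"45":(289,185),"60":(230,205),"30":(143,253)}}
pads={"top":[(395,165),(363,165),(331,163),(300,163)],"scene":[(268,304),(303,276),(336,252),(364,230)]}
for n in("top","scene"):
    d=get_image(n);im=d["img"];K,T=d["camera_matrix"],d["T"];hsv=cv2.cvtColor(im,cv2.COLOR_RGB2HSV)
    for k,s in seeds[n].items():
        c,st=blob((hsv[...,2]>165)&(hsv[...,1]<40),s);print(n,k,c.round(1),st,ray(K,T,c,int(k)/1000).round(4))
    for k,s in zip("abcd",pads[n]):
        c,st=blob((hsv[...,1]>80)&(hsv[...,2]>90),s);print(n,k,c.round(1),st,ray(K,T,c,.012).round(4))
    if n=="top": cv2.imwrite("pics/crop.png",cv2.resize(im[140:270,240:460,::-1],None,fx=3.6,fy=3.6))
i,K,T,s=wrist("pics/w0.png");print(K,T.round(3))
E
```

```text
top 75 [260.5 238.9] [253 232  15  15 166] [0.4411 0.1979 0.075 ]
top 45 [318.1 227.6] [313 222  11  12  95] [0.4803 0.0654 0.045 ]
top 60 [373.1 236.9] [367 231  13  13 131] [ 0.4635 -0.0653  0.06  ]
top 30 [443.7 253.4] [440 250   8   8  39] [ 0.4378 -0.2401  0.03  ]
top a [394.3 165. ] [385 156  20  19 303] [ 0.6574 -0.1188  0.012 ]
top b [362.6 164.7] [353 156  20  18 298] [ 0.6536 -0.0383  0.012 ]
top c [331.1 162.8] [322 154  20  19 299] [0.6536 0.0417 0.012 ]
top d [299.7 162.4] [290 153  20  20 305] [0.6501 0.1213 0.012 ]
scene 75 [324.1 138.4] [321 137   7   4  22] [0.4415 0.1973 0.075 ]
scene 45 [288.7 184.1] [286 183   6   3  15] [0.4802 0.0643 0.045 ]
scene 60 [229.  204.5] [226 202   7   6  30] [ 0.4616 -0.0678  0.06  ]
scene 30 [142.3 253.6] [139 252   7   4  18] [ 0.4373 -0.2427  0.03  ]
scene a [268.  303.7] [254 290  29  28 640] [ 0.6584 -0.1212  0.012 ]
scene b [302.6 275.9] [289 264  28  25 542] [ 0.6545 -0.041   0.012 ]
scene c [335.1 252.3] [322 241  27  23 474] [0.6547 0.0392 0.012 ]
scene d [363.  229.7] [351 220  25  20 406] [0.6509 0.1192 0.012 ]
[[287.74109841   0.         322.43925099]
 [  0.         287.74109841 194.27360491]
 [  0.           0.           1.        ]] [[ 0.237 -0.925 -0.297  0.213]
 [-0.972 -0.226 -0.072 -0.541]
 [-0.     0.306 -0.952  0.373]
 [ 0.     0.     0.     1.   ]]
```

View pics/w0.png

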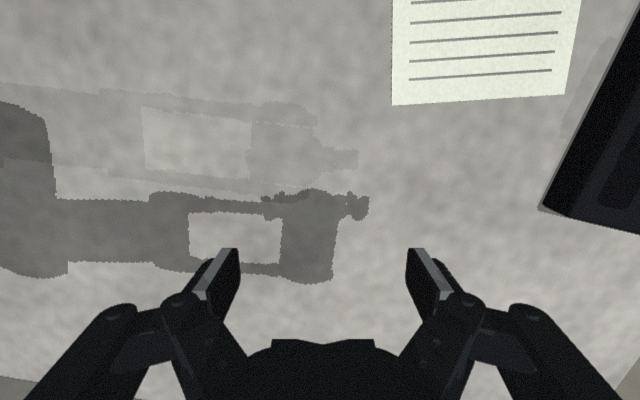

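The wrist view shows only the open fingers, around (230,270) and (420,270), with no gauge. The two fixed views agree to about 2.5 mm. I'll turn the tool so the jaws close along world x, then hover over gauge_30.

```bash
python3 steer.py '[0,0,0,-0.125,0,0,0,-0.125,0,0,0,-0.125,0,0,0,-0.125,0,0,0,-0.125]' | tail -1
python3 steer.py '[0,0,0,-0.125,0,0,0,-0.125,0,0,0,-0.125,0,0,0,-0.125,0,0,0,-0.125]'|tail -1
python3 steer.py '[0,0,0,-0.084,0.02,0.02,0,0,0.0285,0.0285,0,0,0.0285,0.0285,0,0,0.0285,0.0285,0,0]'|tail -1
python3 steer.py '[0.0285,0.0285,0,0,0.0285,0.0285,0,0,0.0285,0.0285,0,0,0.0285,0.0285,0,0,0.0285,0.0285,0,0]'
python3 steer.py '[0.0285,0.0285,0,0,0.0285,0.0285,0.02,0,0.01,0.01,0.02,0,0,0,0.02,0,0,0,0,0]'
python3 - <<'E'
from h import *
im,K,T,s=wrist("pics/w1.png");print(s["position"],Rq(s["ee_rot"]).round(3),s["qpos"].round(3),to_tool([.4376,-.2414,.03],s))
E
```

```text
gripper_force: 0.0
gripper_force: 0.0
gripper_force: 0.0
clock: 1.92
position: [0.3839, -0.3093, 0.2534]
ee_rot: [0.0, 0.707, 0.707, -0.0]
contact_force: [1.0, -1.2, -0.1]
width: 0.0854
gripper_force: 0.0
clock: 2.33
position: [0.4463, -0.2434, 0.1912]
ee_rot: [-0.004, 0.706, 0.708, -0.001]
contact_force: [-1.2, 1.1, -0.5]
width: 0.0852
gripper_force: 0.0
[ 0.44631164 -0.24339313  0.19119875] [[-0.003  1.    -0.006]
 [ 1.     0.003  0.005]
 [ 0.005 -0.006 -1.   ]] [-0.636  0.225  1.739 -0.     1.186 -0.639] [ 0.00127582 -0.00767107  0.16125888]
```

View pics/w1.png

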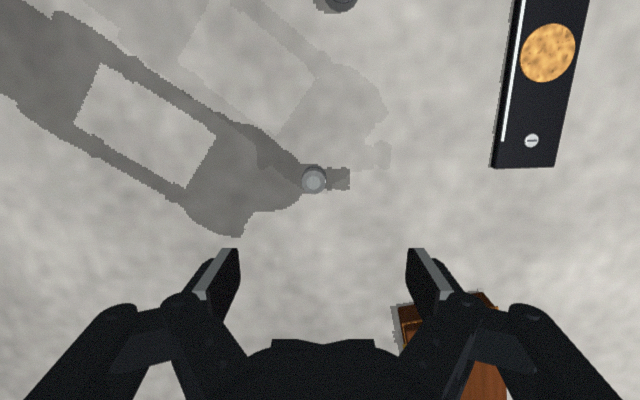

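The wrist view shows gauge_30 with its top at about (313,180), pad_a at (548,52), and the screw head at (531,140).

```bash
python3 steer.py '[0,0,0,0,0,0,0,0]'|sed -n 1,3p; cat >> h.py <<'E'
def circ(im,uv,rad,r=30):
    g=cv2.medianBlur(cv2.cvtColor(im,cv2.COLOR_RGB2GRAY),3);x,y=map(int,uv);x0,y0=max(0,x-r),max(0,y-r)
    c=cv2.HoughCircles(cv2.resize(g[y0:y+r,x0:x+r],None,fx=4,fy=4,interpolation=cv2.INTER_CUBIC),cv2.HOUGH_GRADIENT,1,20,param1=60,param2=12,minRadius=int(rad*4*.85),maxRadius=int(rad*4*1.15))
    return None if c is None else [((a-1.5)/4+x0,(b-1.5)/4+y0,q/4) for a,b,q in c[0][:2]]
def px(K,T,p): 
    v=K@(T[:3,:3].T@(np.asarray(p)-T[:3,3]));return v[:2]/v[2],K[0,0]/v[2]
def findg(im,K,T,p,dia):
    uv,sc=px(K,T,p);cs=circ(im,uv,dia/2*sc)
    return uv.round(1),[(np.round(c,1),ray(K,T,c[:2],p[2]).round(4)) for c in cs or []]
def findpad(im,K,T,p):
    uv,sc=px(K,T,p);hsv=cv2.cvtColor(im,cv2.COLOR_RGB2HSV);c,st=blob((hsv[...,1]>80)&(hsv[...,2]>90),uv)
    return c.round(1),st,ray(K,T,c,p[2]).round(4)
E
python3 - <<'E'
from h import *
im,K,T,s=wrist();print(s["position"],s["ee_rot"].round(4))
print(findg(im,K,T,[.4376,-.2414,.03],.026));print(findpad(im,K,T,[.6579,-.12,.012]))
E
```

```text
clock: 2.55
position: [0.4481, -0.2471, 0.1961]
ee_rot: [0.001, 0.707, 0.707, 0.0]
[ 0.44814017 -0.24713046  0.19606789] [1.200e-03 7.074e-01 7.068e-01 1.000e-04]
(array([310.1, 175.6]), [(array([310. , 176.8,  12.3], dtype=float32), array([ 0.4375, -0.2426,  0.03  ]))])
(array([540. ,  46.9]), array([ 513,   18,   55,   59, 2480], dtype=int32), array([ 0.6578, -0.1193,  0.012 ]))
```

```bash
python3 steer.py '[0.005,-0.0105,0.03,0,0,0,0.04,0,0,0,0.04,0,0,0,0.035,0,0,0,0.02,0]' 0.06|sed -n 1,2p
python3 steer.py '[0,0,0.004,0,0,0,0,0,0,0,0,0]'
python3 steer.py '[0,0,0,0,0,0,0,0,0,0,0,0,0,0,0,0,0,0,0,0]' 0.015 30
python3 steer.py '[0,0,0,0,0,0,0,0,0,0,0,0,0,0,0,0,0,0,0,0]'
```

```text
clock: 3.02
position: [0.4359, -0.2411, 0.0277]
clock: 3.27
position: [0.4384, -0.2424, 0.0272]
ee_rot: [0.001, 0.707, 0.707, 0.0]
contact_force: [-0.1, 0.0, 0.1]
width: 0.0601
gripper_force: 0.0
clock: 3.68
position: [0.438, -0.2418, 0.0274]
ee_rot: [0.001, 0.707, 0.707, 0.0]
contact_force: [-1.3, 0.5, 7.2]
width: 0.0249
gripper_force: 29.1
clock: 4.1
position: [0.438, -0.2418, 0.0274]
ee_rot: [0.001, 0.707, 0.707, 0.0]
contact_force: [-1.7, -0.2, 6.2]
width: 0.0251
gripper_force: 29.1
```

```bash
python3 steer.py '[0,0,-0.01,0,0,0,-0.03,0,0,0,-0.04,0,0.02,0.012,-0.02,0,0.033,0.019,0,0]'|sed -n 1,2p
python3 steer.py '[0.033,0.019,0,0,0.033,0.019,0,0,0.033,0.019,0,0,0.033,0.019,0,0,0.033,0.019,0,0]'|sed -n 1,2p
python3 steer.py '[0.033,0.019,0,0,0.033,0.019,0,0,0.033,0.019,0,0,0.033,0.019,0,0,0.013,0.010,0,0]'
python3 steer.py '[0,0,0,0,0,0,0.03,0,0,0,0.03,0,0,0,0,0,0,0,0,0]'
python3 - <<'E'
from h import *
im,K,T,s=wrist("pics/w2.png");print(s["position"])
print(findpad(im,K,T,[.6505,.1203,.012]),findpad(im,K,T,[.654,.041,.012]))
E
```

```text
clock: 4.52
position: [0.4712, -0.1917, 0.1313]
clock: 4.93
position: [0.5638, -0.0212, 0.1264]
clock: 5.35
position: [0.6511, 0.1269, 0.1261]
ee_rot: [0.0, 0.706, 0.708, 0.002]
contact_force: [-0.0, -0.6, -1.0]
width: 0.025
gripper_force: 29.9
clock: 5.77
position: [0.6472, 0.1212, 0.0644]
ee_rot: [-0.002, 0.707, 0.707, -0.002]
contact_force: [0.1, 1.0, -1.2]
width: 0.0245
gripper_force: 29.9
[0.64723291 0.12115941 0.06440691]
(array([326.9, 215.4]), array([ 289,  192,   75,   53, 2552], dtype=int32), array([0.6515, 0.1295, 0.012 ])) (array([327.2, 321.6]), array([ 297,  298,   61,   46, 2247], dtype=int32), array([0.6523, 0.0455, 0.012 ]))
```

View pics/w2.png

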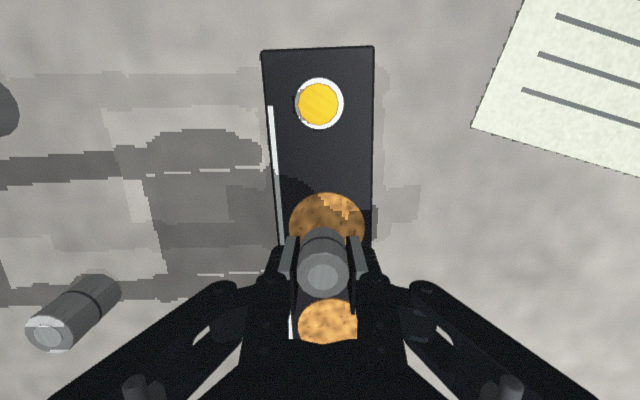

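Pad_d shows below the held gauge at columns 289–364, with its far edge at row 192. The post is at (318,103), and the gauge top is at about (322,277).

```bash
python3 steer.py '[0,0,0,0,0,0,0,0,0,0,0,0]'|sed -n 1,2p; python3 - <<'E'
from h import *
im,K,T,s=wrist();print(s["position"],s["ee_rot"].round(4))
c,st,_=findpad(im,K,T,[.6505,.1303,.012]);print(st)
print("far y-.025",ray(K,T,(st[0]+st[2]/2-.5,st[1]-.5),.012)-[0,.025,0])
tz=s["position"][2]-.0274+.030;tp=[*s["position"][:2],tz];print("gauge top",findg(im,K,T,tp,.026))
E
```

```text
clock: 6.07
position: [0.6504, 0.1217, 0.0677]
[0.65035212 0.12171546 0.06769962] [0.0011 0.7072 0.707  0.0012]
[ 284  191   74   54 2542]
far y-.025 [0.65091663 0.12090125 0.012     ]
gauge top (array([319.1, 275.9]), [(array([322.5, 270.5,  27.4], dtype=float32), array([0.6519, 0.1247, 0.0703])), (array([323.8, 276. ,  24.1], dtype=float32), array([0.6525, 0.1217, 0.0703]))])
```

```bash
python3 steer.py '[-0.0014,-0.0004,0.012,0,0,0,0.01,0,0,0,0.002,0,0,0,0,0,0,0,0,0]'|sed -n 1,4p
python3 steer.py '[0,0,0.001,0,0,0,0.001,0,0,0,0.001,0,0,0,0,0,0,0,0,0]'|sed -n 1,4p
python3 steer.py '[0,0,0.0005,0,0,0,0.0005,0,0,0,0,0,0,0,0,0]'
```

```text
clock: 6.53
position: [0.6489, 0.1205, 0.0416]
ee_rot: [-0.0, 0.707, 0.707, -0.0]
contact_force: [-0.3, -0.5, -1.2]
clock: 6.95
position: [0.6492, 0.1206, 0.0395]
ee_rot: [0.0, 0.707, 0.707, 0.0]
contact_force: [-0.6, 0.3, 2.4]
clock: 7.28
position: [0.6492, 0.1206, 0.0394]
ee_rot: [0.0, 0.707, 0.707, 0.001]
contact_force: [-1.9, -0.6, 7.9]
width: 0.0249
gripper_force: 30.9
```

```bash
python3 steer.py '[0,0,0,0,0,0,0,0,0,0,0,0,0,0,0,0]' 0.06|sed -n 5p
python3 steer.py '[0,0,-0.01,0,0,0,-0.02,0,0,0,-0.04,0,0,0,-0.04,0,-0.0096,-0.03,-0.03,0]'|sed -n 1,2p
python3 steer.py '[-0.0115,-0.0345,-0.02,0,-0.0115,-0.0345,0,0,-0.0115,-0.0345,0,0,-0.0115,-0.0345,0,0,0,0,0,0]'|sed -n 1,2p
python3 steer.py '[0,0,0,0,0,0,0,0,0,0,0,0]'|sed -n 1,2p
python3 - <<'E'
from h import *
im,K,T,s=wrist("pics/w3.png");print(s["position"])
print(findg(im,K,T,[.4803,.0649,.045],.03))
d=get_image("top");print(findg(d["img"],d["camera_matrix"],d["T"],[.6492,.1206,.042],.026))
cv2.imwrite("pics/t3.png",cv2.resize(d["img"][140:270,240:460,::-1],None,fx=3.6,fy=3.6))
E
```

```text
width: 0.0601
clock: 8.03
position: [0.6262, 0.1123, 0.1804]
clock: 8.45
position: [0.4736, 0.0642, 0.1964]
clock: 8.7
position: [0.4838, 0.0655, 0.1971]
[0.48378948 0.06547077 0.19711657]
(array([316.7, 185.6]), [(array([317.8, 186. ,  14.5], dtype=float32), array([0.4813, 0.0645, 0.045 ]))])
(array([299.7, 159.3]), [(array([269.8, 161.8,   5. ], dtype=float32), array([0.6384, 0.1942, 0.042 ]))])
```

View pics/t3.png

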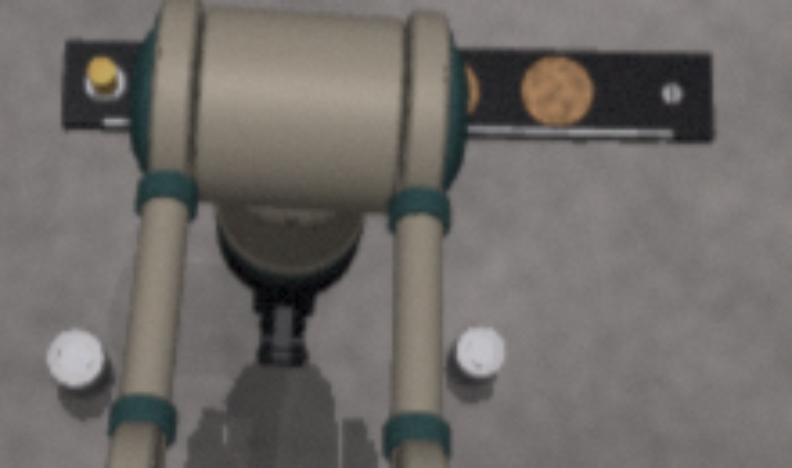

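View pics/w3.png

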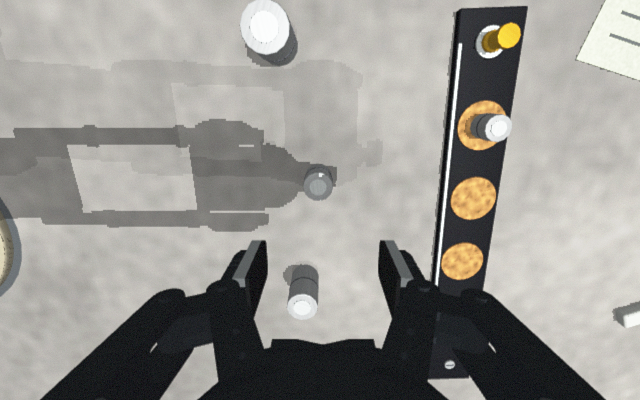

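The wrist view shows gauge_30 upright on pad_d: top at (498,127), base near (482,126), pad centre about (483,124). Gauge_45 is at (318,186), gauge_60 at (302,300) and gauge_75 at (265,28). In the top view the arm hides the row. Next I'll grasp gauge_45.

```bash
python3 steer.py '[-0.0007,-0.0033,0.03,0,0,0,0.04,0,0,0,0.04,0,0,0,0.035,0,0,0,0.02,0]'|sed -n 1,2p
python3 steer.py '[0,0,0.002,0,0,0,0,0,0,0,0,0]'|sed -n 1,4p
python3 steer.py '[0,0,0,0,0,0,0,0,0,0,0,0,0,0,0,0,0,0,0,0]' 0.02 40
python3 steer.py '[0,0,0,0,0,0,0,0,0,0,0,0]'
```

```text
clock: 9.22
position: [0.4775, 0.0648, 0.0279]
clock: 9.47
position: [0.4804, 0.0647, 0.0302]
ee_rot: [0.001, 0.707, 0.707, 0.001]
contact_force: [-0.2, -0.2, 0.0]
clock: 9.88
position: [0.48, 0.0646, 0.0311]
ee_rot: [0.001, 0.707, 0.707, 0.001]
contact_force: [-0.5, 0.1, 7.2]
width: 0.029
gripper_force: 39.2
clock: 10.13
position: [0.48, 0.0646, 0.0311]
ee_rot: [0.001, 0.707, 0.707, 0.001]
contact_force: [0.8, 0.6, 7.2]
width: 0.0292
gripper_force: 39.2
```

```bash
python3 steer.py '[0,0,-0.01,0,0,0,-0.03,0,0,0,-0.03,0,0,0.015,0,0,-0.005,0.033,0,0]'|sed -n 1,2p
python3 steer.py '[-0.005,0.034,0,0,-0.005,0.034,0,0,-0.005,0.034,0,0,-0.0041,0.0236,0,0,0,0,0,0]'|sed -n 1,2p
python3 steer.py '[0,0,0,0,0,0,0.03,0,0,0,0,0,0,0,0,0,0,0,0,0]'|sed -n 1,3p
python3 - <<'E'
from h import *
im,K,T,s=wrist();print(s["position"],s["ee_rot"].round(4))
c,st,_=findpad(im,K,T,[.6541,.0505,.012]);print(st)
print("far y-.025",ray(K,T,(st[0]+st[2]/2-.5,st[1]-.5),.012)-[0,.025,0])
E
```

```text
clock: 10.55
position: [0.5235, 0.0605, 0.1016]
clock: 10.97
position: [0.6585, 0.0392, 0.0997]
clock: 11.38
position: [0.6515, 0.0407, 0.07]
ee_rot: [-0.0, 0.707, 0.707, -0.0]
[0.65151526 0.04073958 0.06998746] [-3.000e-04  7.070e-01  7.072e-01 -3.000e-04]
[ 289  188   74   58 2502]
far y-.025 [0.65504168 0.04123957 0.012     ]
```

```bash
python3 steer.py '[0,0,0.012,0,0,0,0.01,0,0,0,0,0,0,0,0,0,0,0,0,0]'|sed -n 1,4p
python3 steer.py '[0,0,0,0,0,0,0,0]'|sed -n 1,4p
```

```text
clock: 11.85
position: [0.6524, 0.0405, 0.0473]
ee_rot: [-0.0, 0.707, 0.707, -0.0]
contact_force: [-0.4, -0.2, -2.4]
clock: 12.02
position: [0.6528, 0.0405, 0.0479]
ee_rot: [0.0, 0.707, 0.707, 0.0]
contact_force: [-0.3, 0.5, -2.8]
```

```bash
python3 steer.py '[0,0.0008,0.002,0,0,0,0.001,0,0,0,0.0008,0,0,0,0,0,0,0,0,0]'|sed -n 1,4p
python3 steer.py '[0,0,0.0005,0,0,0,0.0005,0,0,0,0.0003,0,0,0,0,0,0,0,0,0]'|sed -n 1,4p
```

```text
clock: 12.43
position: [0.6531, 0.0405, 0.0435]
ee_rot: [-0.0, 0.707, 0.707, -0.0]
contact_force: [0.0, -0.7, -1.7]
clock: 12.85
position: [0.6533, 0.0405, 0.0431]
ee_rot: [0.0, 0.707, 0.707, 0.0]
contact_force: [-1.9, 0.2, 5.7]
```

```bash
python3 steer.py '[0,0,0,0,0,0,0,0,0,0,0,0,0,0,0,0]' 0.06|sed -n 5p
python3 steer.py '[0,0,-0.01,0,0,0,-0.02,0,0,0,-0.04,0,0,0,-0.04,0,-0.013,-0.0237,-0.03,0]'|sed -n 1,2p
python3 steer.py '[-0.0188,-0.0334,-0.01,0,-0.0188,-0.0334,0,0,-0.0188,-0.0334,0,0,-0.0188,-0.0334,0,0,-0.0188,-0.0334,0,0]'|sed -n 1,2p
python3 steer.py '[0,0,0,0,0,0,0,0,0,0,0,0,0,0,0,0]' 0.068|sed -n 1,2p
python3 - <<'E'
from h import *
im,K,T,s=wrist("pics/w4.png");print(s["position"])
print(findg(im,K,T,[.4626,-.0665,.06],.034))
E
```

```text
width: 0.0597
clock: 13.6
position: [0.6344, 0.0288, 0.1862]
clock: 14.02
position: [0.461, -0.067, 0.1932]
clock: 14.35
position: [0.4641, -0.0664, 0.193]
[ 0.46406446 -0.0663704   0.19300172]
(array([318.6, 190.9]), [(array([319.2, 190.8,  17.1], dtype=float32), array([ 0.4632, -0.0664,  0.06  ]))])
```

View pics/w4.png

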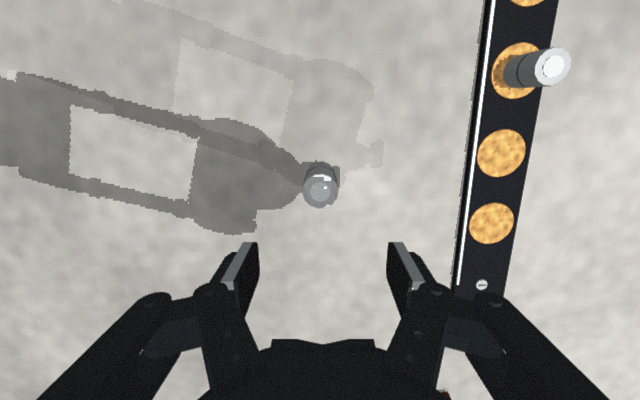

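Gauge_45 stands on pad_c, top at (552,66) and pad centre about (517,70). Gauge_60 is at (319,191) and measures within 1 mm of the estimate.

```bash
python3 steer.py '[0,-0.0013,0.03,0,0,0,0.04,0,0,0,0.04,0,0,0,0.03,0,0,0,0.015,0]'|sed -n 1,2p
python3 steer.py '[0,0,0,0,0,0,0,0,0,0,0,0]'|sed -n 1,4p
python3 steer.py '[0,0,0,0,0,0,0,0,0,0,0,0,0,0,0,0,0,0,0,0]' 0.025 55
python3 steer.py '[0,0,0,0,0,0,0,0,0,0,0,0]'
```

```text
clock: 14.82
position: [0.4599, -0.0653, 0.0337]
clock: 15.07
position: [0.4629, -0.0665, 0.0381]
ee_rot: [0.001, 0.707, 0.707, 0.0]
contact_force: [0.5, -0.3, -0.3]
clock: 15.48
position: [0.462, -0.0667, 0.0387]
ee_rot: [0.001, 0.707, 0.707, 0.001]
contact_force: [-0.6, 0.8, 5.3]
width: 0.0329
gripper_force: 54.2
clock: 15.73
position: [0.4621, -0.0667, 0.0388]
ee_rot: [0.001, 0.707, 0.707, 0.001]
contact_force: [0.0, 0.9, 5.8]
width: 0.0327
gripper_force: 54.2
```

```bash
python3 steer.py '[0,0,-0.01,0,0,0,-0.03,0,0,0,-0.035,0,0,0.0175,0,0,0.005,0.033,0,0]'|sed -n 1,2p
python3 steer.py '[0.005,0.034,0,0,0.005,0.034,0,0,0.005,0.034,0,0,0.005,0.034,0,0,0.0021,0.005,0,0]'|sed -n 1,2p
python3 steer.py '[0,0,0,0,0,0,0.03,0,0,0,0.02,0,0,0,0,0,0,0,0,0]'|sed -n 1,3p
python3 steer.py '[0,0,0,0,0,0,0,0,0,0,0,0,0,0,0,0]'|sed -n 1,4p
python3 - <<'E'
from h import *
im,K,T,s=wrist();print(s["position"],s["ee_rot"].round(4))
c,st,_=findpad(im,K,T,[.6541,-.0300,.012]);print(st)
print("far y-.025",ray(K,T,(st[0]+st[2]/2-.5,st[1]-.5),.012)-[0,.025,0])
E
```

```text
clock: 16.15
position: [0.5092, -0.0618, 0.1147]
clock: 16.57
position: [0.6594, -0.0391, 0.1123]
clock: 16.98
position: [0.6499, -0.0393, 0.0612]
ee_rot: [-0.002, 0.707, 0.707, -0.002]
clock: 17.32
position: [0.6534, -0.0396, 0.0638]
ee_rot: [0.001, 0.707, 0.707, 0.001]
contact_force: [0.1, 0.7, -4.2]
[ 0.65336763 -0.03956503  0.06382128] [1.000e-03 7.071e-01 7.071e-01 6.000e-04]
[ 283  191   77   53 1866]
far y-.025 [ 0.65419113 -0.03920854  0.012     ]
```

Good match. Lowering.

```bash
python3 steer.py '[0,0.0003,0.006,0,0,0,0.004,0,0,0,0.001,0,0,0,0,0,0,0,0,0]'|sed -n 1,4p
python3 steer.py '[0,0,0.001,0,0,0,0.0007,0,0,0,0,0,0,0,0,0,0,0,0,0]'|sed -n 1,4p
python3 steer.py '[0,0,0.0005,0,0,0,0.0003,0,0,0,0,0,0,0,0,0,0,0,0,0]'|sed -n 1,4p
```

```text
clock: 17.78
position: [0.6529, -0.0394, 0.051]
ee_rot: [-0.0, 0.707, 0.707, -0.0]
contact_force: [0.3, -0.2, -3.9]
clock: 18.2
position: [0.653, -0.0394, 0.0508]
ee_rot: [0.0, 0.707, 0.707, 0.0]
contact_force: [-3.0, 0.6, 5.7]
clock: 18.62
position: [0.653, -0.0394, 0.0508]
ee_rot: [0.0, 0.707, 0.707, 0.0]
contact_force: [-4.0, 0.7, 9.3]
```

```bash
python3 steer.py '[0,0,0,0,0,0,0,0,0,0,0,0,0,0,0,0]' 0.065|sed -n 5p
python3 steer.py '[0,0,-0.01,0,0,0,-0.02,0,0,0,-0.04,0,0,0,-0.04,0,0.02,-0.018,-0.03,0]'|sed -n 1,2p
python3 steer.py '[0.03,-0.027,-0.01,0,0.03,-0.027,0,0,0.03,-0.027,0,0,0.03,-0.027,0,0,0.03,-0.027,0,0]'|sed -n 1,2p
python3 steer.py '[0.03,-0.027,0,0,0.03,-0.027,0,0,0.007,-0.0047,0,0,0,0,0,0,0,0,0,0]' 0.072|sed -n 1,2p
python3 steer.py '[0,0,0,0,0,0,0,0,0,0,0,0]'|sed -n 1,2p
python3 - <<'E'
from h import *
im,K,T,s=wrist("pics/w5.png");print(s["position"])
print(findg(im,K,T,[.4413,.1976,.075],.038))
d=get_image("scene");cv2.imwrite("pics/s5.png",cv2.resize(d["img"][180:340,200:420,::-1],None,fx=3.5,fy=3.5))
E
```

```text
width: 0.0648
clock: 19.37
position: [0.6393, -0.0226, 0.1926]
clock: 19.78
position: [0.4987, 0.1317, 0.1997]
clock: 20.2
position: [0.4421, 0.1977, 0.1996]
clock: 20.45
position: [0.4425, 0.1966, 0.1988]
[0.44251133 0.19663229 0.19879357]
(array([319. , 192.8]), [(array([320.2, 191.2,  21.2], dtype=float32), array([0.4424, 0.199 , 0.075 ])), (array([320. , 196.2,  23.2], dtype=float32), array([0.4421, 0.1944, 0.075 ]))])
```

View pics/s5.png

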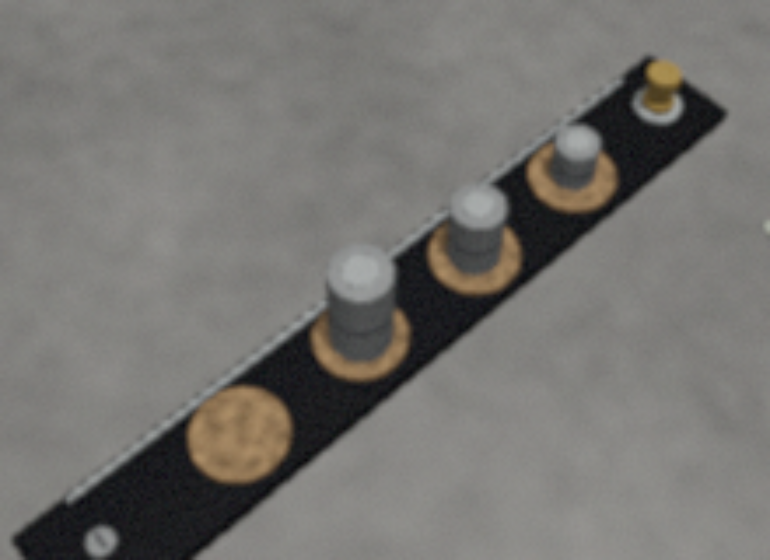

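The scene crop shows three gauges upright and well centred on pads b, c and d, with pad_a empty at (240,435). Now gauge_75.

```bash
python3 steer.py '[0.001,-0.0007,0.03,0,0,0,0.04,0,0,0,0.04,0,0,0,0.027,0,0,0,0.014,0]'|sed -n 1,2p
python3 steer.py '[0,0,0,0,0,0,0,0,0,0,0,0]'|sed -n 1,4p
python3 steer.py '[0,0,0,0,0,0,0,0,0,0,0,0,0,0,0,0,0,0,0,0]' 0.028 70
python3 steer.py '[0,0,0,0,0,0,0,0,0,0,0,0]'
```

```text
clock: 20.97
position: [0.4386, 0.1974, 0.0445]
clock: 21.22
position: [0.4419, 0.1987, 0.0488]
ee_rot: [0.001, 0.707, 0.707, 0.001]
contact_force: [0.3, -0.3, 0.9]
clock: 21.63
position: [0.4411, 0.1988, 0.0492]
ee_rot: [0.001, 0.707, 0.707, 0.001]
contact_force: [-0.4, -0.8, 5.8]
width: 0.0369
gripper_force: 69.4
clock: 21.88
position: [0.4411, 0.1988, 0.0492]
ee_rot: [0.001, 0.707, 0.707, 0.001]
contact_force: [-0.8, -0.7, 4.7]
width: 0.0372
gripper_force: 69.4
```

```bash
python3 steer.py '[0,0,-0.01,0,0,0,-0.03,0,0,0,-0.04,0,0,0,-0.03,0,-0.01,0.006,-0.01,0]'|sed -n 1,2p
python3 steer.py '[-0.02,0.013,0,0,-0.029,0.0197,0,0,-0.029,0.0197,0,0,-0.029,0.0197,0,0,-0.029,0.0197,0,0]'|sed -n 1,2p
python3 steer.py '[-0.029,0.0197,0,0,-0.029,0.0197,0,0,-0.029,0.0197,0,0,-0.029,0.0197,0,0,-0.029,0.0197,0,0]'|sed -n 1,2p
python3 steer.py '[-0.02,0.014,0,0,-0.0068,0.0057,0,0,0,0,0,0,0,0,0,0,0,0,0,0]'|sed -n 1,2p
python3 steer.py '[0,0,0.02,0,0,0,0.03,0,0,0,0.03,0,0,0,0.01,0,0,0,0,0]'|sed -n 1,2p
python3 steer.py '[0,0,0,0,0,0,0,0,0,0,0,0,0,0,0,0]'|sed -n 1,4p
python3 - <<'E'
from h import *
im,K,T,s=wrist("pics/w6.png");print(s["position"],s["ee_rot"].round(4))
c,st,_=findpad(im,K,T,[.6579,-.1100,.012]);print(st)
print("far y-.025",ray(K,T,(st[0]+st[2]/2-.5,st[1]-.5),.012)-[0,.025,0])
E
```

```text
clock: 22.3
position: [0.4477, 0.1903, 0.1724]
clock: 22.72
position: [0.5382, 0.0514, 0.1676]
clock: 23.13
position: [0.6367, -0.0937, 0.1671]
clock: 23.55
position: [0.6551, -0.1176, 0.1673]
clock: 23.97
position: [0.6533, -0.117, 0.0748]
clock: 24.3
position: [0.6578, -0.1194, 0.08]
ee_rot: [0.002, 0.707, 0.707, 0.001]
contact_force: [-0.4, -0.1, -4.5]
[ 0.65779354 -0.11944491  0.07997388] [0.0016 0.7071 0.7071 0.0009]
[ 286  185   70   51 1605]
far y-.025 [ 0.65833961 -0.11985954  0.012     ]
```

View pics/w6.png

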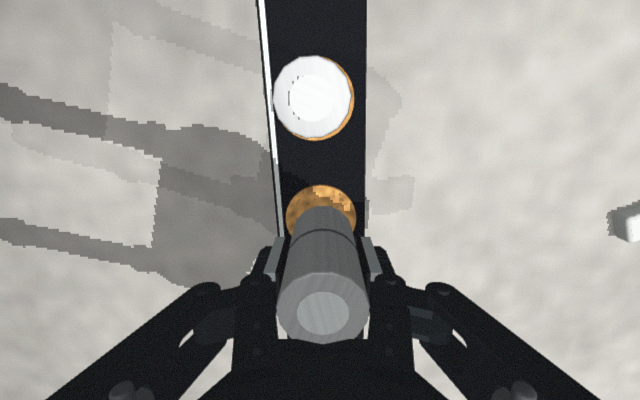

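Gauge_75 is held upright over pad_a (far edge at row 185, columns 286–356). Gauge_60's top is at (314,97). Lowering.

```bash
python3 steer.py '[0,0,0.008,0,0,0,0.006,0,0,0,0.002,0,0,0,0,0,0,0,0,0]'|sed -n 1,4p
python3 steer.py '[0,0,0.0005,0,0,0,0,0,0,0,0,0,0,0,0,0]'|sed -n 1,4p
```

```text
clock: 24.77
position: [0.6565, -0.1192, 0.0614]
ee_rot: [-0.0, 0.707, 0.707, -0.0]
contact_force: [-0.2, 0.4, -5.1]
clock: 25.1
position: [0.6566, -0.1192, 0.0613]
ee_rot: [-0.0, 0.707, 0.707, -0.0]
contact_force: [-0.2, -0.3, -4.2]
```

```bash
python3 steer.py '[0,0.0007,0,0,0,0,0.0005,0,0,0,0.0005,0,0,0,0,0,0,0,0,0]'|sed -n 1,4p
python3 steer.py '[0,0,0.0005,0,0,0,0,0,0,0,0,0]'|sed -n 1,4p
```

```text
clock: 25.52
position: [0.6573, -0.1192, 0.0613]
ee_rot: [0.0, 0.707, 0.707, 0.0]
contact_force: [-3.3, 0.3, 3.7]
clock: 25.77
position: [0.6573, -0.1192, 0.0612]
ee_rot: [0.0, 0.707, 0.707, 0.0]
contact_force: [-4.4, 0.6, 7.3]
```

Seated. I'll release, retreat up and back, and check.

```bash
python3 steer.py '[0,0,0,0,0,0,0,0,0,0,0,0,0,0,0,0,0,0,0,0]' 0.07|sed -n 5,6p
python3 steer.py '[0,0,-0.01,0,0,0,-0.02,0,0,0,-0.04,0,0,0,-0.04,0,0,0,-0.03,0]'|sed -n 1,2p
python3 steer.py '[-0.02,-0.03,0,0,-0.02,-0.035,0,0,-0.02,-0.035,0,0,-0.02,-0.035,0,0,-0.02,-0.035,0,0]'|sed -n 1,2p
python3 steer.py '[-0.02,-0.03,0,0,-0.03,0,0,0,-0.03,0,0,0,-0.03,0,0,0,0,0,0,0]'|sed -n 1,2p
python3 steer.py '[0,0,0,0,0,0,0,0,0,0,0,0,0,0,0,0,0,0,0,0]'|sed -n 1,2p
python3 - <<'E'
from h import *
P={"75":(.6579,-.12),"60":(.654,-.0397),"45":(.6541,.0405),"30":(.6505,.1203)}
for n in("top","scene"):
    d=get_image(n);K,T=d["camera_matrix"],d["T"];im=d["img"];hsv=cv2.cvtColor(im,cv2.COLOR_RGB2HSV)
    for k,p in P.items():
        z=.012+int(k)/1000;uv,_=px(K,T,[*p,z]);c,st=blob((hsv[...,2]>160)&(hsv[...,1]<45),uv);print(n,k,uv.round(1),c.round(1),st,ray(K,T,c,z).round(4)[:2]-p)
    if n=="scene": cv2.imwrite("pics/s7.png",cv2.resize(im[100:350,180:440,::-1],None,fx=2.3,fy=2.3))
    else: cv2.imwrite("pics/t7.png",cv2.resize(im[130:270,170:460,::-1],None,fx=2.7,fy=2.7))
E
```

```text
width: 0.07
gripper_force: 0.0
clock: 26.6
position: [0.6582, -0.1194, 0.2039]
clock: 27.02
position: [0.4858, -0.2198, 0.2008]
clock: 27.43
position: [0.4577, -0.3352, 0.201]
clock: 27.85
position: [0.4575, -0.3282, 0.2001]
top 75 [400. 156.] [399.4 155.8] [393 150  14  13 142] [0.0005 0.0015]
top 60 [365.7 157.5] [364.9 157.4] [359 152  13  12 123] [1.0e-04 1.9e-03]
top 45 [332.3 157.4] [332.  157.4] [327 152  11  11  87] [-1.e-04  8.e-04]
top 30 [299.9 158.8] [299.2 158.8] [295 155   9   9  64] [-0.0003  0.0017]
scene 75 [264.9 280.8] [264.3 281.3] [258 276  13  11 111] [ 0.     -0.0012]
scene 60 [302.7 256.9] [302.5 256.7] [298 253  11   9  69] [-0.0005  0.    ]
scene 45 [336.7 237.7] [336.4 237.9] [333 235   8   7  42] [-1.e-04 -7.e-04]
scene 30 [364.9 219.9] [364.9 219.8] [362 218   7   5  28] [-2.e-04  1.e-04]
```

View pics/s7.png

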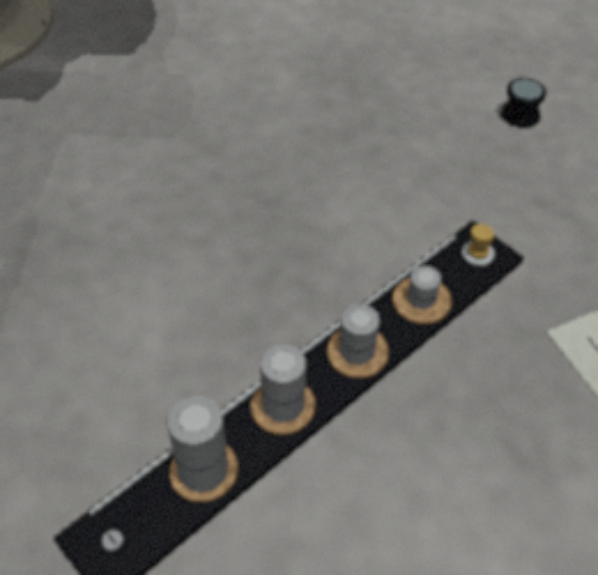

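View pics/t7.png

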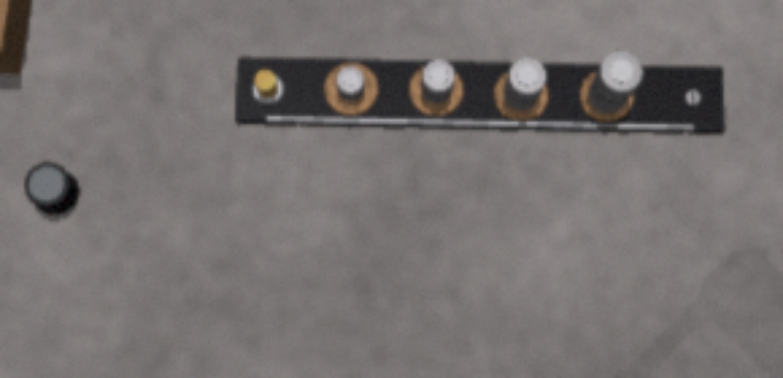

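All four gauges stand upright in height order, with the shortest next to the post. Each is centred within about 1 mm (averaging both views), and the loupe hasn't moved. Handing in.

```bash
python3 -c "
from rig import manip, get_image
print(manip.sign_off())"
```

```text
the job is handed in; nothing more can be done
None
```

The four gauges stand upright on the cork pads in height order, shortest next to the brass post, each within about 1 mm of its pad's centre by the final images; all are released, the loupe is untouched, and the job was handed in at about 28 s.

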